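# Tip the stone chips from the flap caddy into the scale pan

## Task

Set the bench scale to its light range by pressing the small round key fully down, so that the wide key pops up. Then lift the flap-front caddy by its bar handle and, with its mouth low over the scale pan (less than 10 cm above the pan floor), tip it mouth-down just far enough, and never beyond 55 degrees, that the flap swings open and all four stone chips slide out into the pan. Stand the empty caddy upright in the middle of its red stone slab again and let go, leaving the loose tools and stones around it where they lie.

Things in the scene. Friction and masses are not known exactly. Their poses are not given: they have to be found in the camera images.
- caddy_grip (a point): Centre of the black bar handle of the caddy, a loose metal box 110 (x) x 80 (y) x 62 mm high with a solid roof, 0.35 to 0.55 kg, standing on the red slab. Bar: 16 mm thick (caddy x), 68 long (y; 52 free between its two end posts), 20 high; its centre is over the box's middle, 101 mm above the underside, 39 above the roof. Axes: z up when standing, -x out of the mouth (flap end).
- caddy_lip (a point): Middle of the floor edge at the caddy's mouth, over which the chips slide out: 55 mm to -x and 98 mm below caddy_grip, 3 mm above the underside; same axes. Inside 74 mm wide, 56 high, floor smooth, no sill. The chips begin to slide when the floor slopes about 16 to 23 degrees and run out freely at 40.
- flap (a joint): Steel flap over the caddy's mouth, 55 mm long, hinged along the mouth's upper edge (59 mm above the underside). 0 = shut, grows as it swings outward, to 1.5 rad. It hangs shut on the level caddy and swings open by its own weight, about as far as the caddy is tipped; its lower edge then hangs up to 15 mm below the lip. At the start the mouth faces roughly the robot.
- chip0: One of the four stone chips, 22 x 20 x 14 mm, 15 g, at the start lying inside the caddy. Origin at the centre of its underside as built; it may come to lie on any face.
- chip1: One of the four stone chips, 22 x 20 x 14 mm, 15 g, at the start lying inside the caddy. Origin at the centre of its underside as built; it may come to lie on any face.
- chip2: One of the four stone chips, 22 x 20 x 14 mm, 15 g, at the start lying inside the caddy. Origin at the centre of its underside as built; it may come to lie on any face.
- chip3: One of the four stone chips, 22 x 20 x 14 mm, 15 g, at the start lying inside the caddy. Origin at the centre of its underside as built; it may come to lie on any face.
- pan (a point): Centre of the floor of the scale's steel tray pan, 61 mm above the table. Pan open on top, 174 (x) x 204 (y) mm inside, walls 3 mm thick, 30 mm above its floor. Axes of the scale: z up, -x to its front, where the keys are. The scale is a fixed grey box 250 (x) x 230 (y) mm, top 55 mm high; the pan centre lies 32 mm to +x of its middle.
- key_small (a joint): Small round range key (24 mm across) in front of the pan. 0 = up, 0.008 m = fully down; moves straight down, about 3 N. Interlocked with the wide key: as one goes down the other comes up, and both stay where they are left. Starts up.
- key_small_top (a point): Centre of the top face of the small round key, 71 mm above the table when up; in the scale's axes it is 132 mm to -x and 50 mm to -y of the pan centre. The nearest pan wall is about 40 mm to +x of it and 20 mm higher.
- key_wide (a joint): Wide rectangular range key (24 x 56 mm), 100 mm to +y of the small one in the scale's axes. 0 = fully up, 0.008 m = fully down. Starts down.
- key_wide_top (a point): Centre of the top face of the wide key, 71 mm above the table when up, 63 mm when down.
- slab_top (a point): Centre of the top face of the red stone slab the caddy stands on: fixed, 160 (x) x 140 (y) x 20 mm, top 20 mm above the table. Axes along its sides, z up.
- offcut_a: Bystander, loose, to be left alone: flat red stone offcut, 70 x 46 x 22 mm. Origin at its underside.
- rubbing_block: Bystander, loose, to be left alone: dark rounded rubbing block, 80 x 44 x 30 mm. Origin at its underside.
- wedge: Bystander, loose, to be left alone: small steel wedge, 50 x 26 x 18 mm. Origin at its underside.
- hammer: Bystander, loose, to be left alone: hammer lying flat. Origin at its underside.
- chisel: Bystander, loose, to be left alone: steel stone chisel lying flat, about 185 mm long. Origin at its underside.
There are look-alikes about, which are no part of the job. What is shaped like the part that bears caddy_grip but green or pink is not meant.

How it is judged:
On the way, in this order (a step that is already met when the one before it is completed fails the run):
1. the small key is down and the wide key is up (value of joint key_small above 0.006 m and value of joint key_wide below 0.002 m), for 0.2 s.
2. the caddy is tipped, its flap has swung open, and its lip is at the pan (within 150 mm of its centre) (angle between caddy_lip's own z axis and vertical above 0.2 rad and value of joint flap above 0.12 rad and horizontal distance between caddy_lip and pan below 0.15 m).
3. all four chips are in the pan (x of chip0 in the frame of pan between -0.087 and 0.087 m and y of chip0 in the frame of pan between -0.102 and 0.102 m and z of chip0 in the frame of pan between -0.008 and 0.045 m and x of chip1 in the frame of pan between -0.087 and 0.087 m and y of chip1 in the frame of pan between -0.102 and 0.102 m and z of chip1 in the frame of pan between -0.008 and 0.045 m and x of chip2 in the frame of pan between -0.087 and 0.087 m and y of chip2 in the frame of pan between -0.102 and 0.102 m and z of chip2 in the frame of pan between -0.008 and 0.045 m and x of chip3 in the frame of pan between -0.087 and 0.087 m and y of chip3 in the frame of pan between -0.102 and 0.102 m and z of chip3 in the frame of pan between -0.008 and 0.045 m), for 0.2 s.
At the end, for the whole second after the job is handed in: The small key is down (beyond 6 of 8 mm) and the wide key up (within 2 mm); all four chips lie at rest inside the pan; the caddy stands upright (within 3 degrees) on the slab, its middle within 30 mm of the slab's centre and its flap is shut (all of step 1 and all of step 3 and linear speed of each of chip0, chip1, chip2, chip3 below 0.03 m/s and horizontal distance between caddy_grip and slab_top below 0.03 m and angle between caddy_grip's own z axis and vertical below 0.06 rad and z of caddy_lip in the frame of slab_top between -0.002 and 0.008 m and value of joint flap below 0.12 rad); the robot touches nothing.
It fails at once if the caddy is tipped beyond 60 degrees (angle between caddy_grip's own z axis and vertical above 1.05 rad).
It fails at once if the caddy is tipped with its lip more than 120 mm above the pan floor (angle between caddy_grip's own z axis and vertical above 0.4 rad and z of caddy_lip in the frame of pan above 0.12 m).
It fails at once if a bystander is moved by more than 25 mm (distance of any of offcut_a, rubbing_block, wedge, hammer, chisel from where it was at the start of the episode above 0.025 m).
It also fails if it takes over 72 s, if anything falls off the work surface, if the arm or the gripper's body presses on something with over 40 N, if the wrist force passes 120 N, or if a joint passes its speed limit or range.

## Robot

A 7-joint arm with a two-finger parallel gripper is mounted at the origin on the work surface. World frame = base frame: x ahead of the robot, y to its left, z up, the work surface at z = 0. Lengths are in m, angles in rad, forces in N, time in s.
With the tool pointing down it reaches from about 0.425 to 0.925 m from the base axis. Payload 6.8 kg.
Tool frame: the origin (TCP) lies midway between the tips of the shut fingers; the grasp point (between the pads) lies 19 mm behind it; z points along the fingers, y is the direction in which the jaws open and shut (so a half turn about z gives the same grasp; the last joint's range is limited). The gripper opens to 85 mm and grips with 20 to 120 N. Pads are 22 mm wide; open, the fingers measure 114 mm over their backs; the gripper's body (76 mm by 85 mm) begins 54 mm behind the grasp point. The pads swing forward as they close: fully open they stand 13 mm farther back than shut.
Start: joints at [1.193, 0.477, 0.022, 1.555, -0.011, 1.109, -0.083], TCP at [0.18, -0.651, 0.231] pointing down, gripper open.
Joint ranges: [-2.96, 2.96], [-0.34, 2.1], [-1.41, 1.46], [0.24, 2.44], [-1.37, 4.51], [0.17, 1.92], [-2.96, 2.96]. Speed limits (rad/s): [2.39, 2.39, 3.14, 3.14, 3.14, 3.14, 3.14].

## Interface

Orientations are given as a rotation vector (axis times angle).
In Python, from bench import r, imaging gives the robot as it stands.
- The arm moves only by the tool jog_arm, never from a script. Its argument "rows" is a list of rows, each an object with "delta_rot": the turn, a rotation vector about the tool's x, y, z in degrees, a list of three; "xyz": the shift along the tool's x, y, z in cm, a list of three; "fingers": the closure, from 0 (fully open) to 1 (shut). A call has exactly 5 rows; each row is the pose to reach, as a shift and turn from the pose measured when the call began, along the tool's axes at that moment; what a row does not reach only later rows make up. A row lasts 1/12 s, in which the tool goes at most 41.7 mm and 7.16 degrees, less where a joint would pass 70% of its speed; a pose out of reach is approached as far as the arm can. A call with a gripper value outside its range is refused whole. The fingers move at their own pace and stop on an object; "grip_force" is the grip in N (left out, the last holds). Time passes only in rows, so rows that repeat a pose let the fingers close, or fill a call up. It gives the time, the measured TCP pose, the force and the opening at its end, in the units of the state.
- r.get_obs(): the state, without advancing time (a new reading comes with each control period).
- imaging.grab_frame(name): name is "side" or "top"; returns the picture (480x640x3 uint8, blue, green, red); there is no depth.
- imaging.camera_info(name): a dict with "camera_matrix" (3x3 intrinsics, pixels), "xyz" and "attitude" of the camera in the world. Camera axes: x right, y down, z forward; pixel columns grow to the right and rows downward; lengths in m; the calibration is good to about 2 mm. A picture is of the moment at which its call begins. camera_info takes no time and is no camera call.
- r.hand_in(): hands the job in, once; it reports no verdict.
Trained networks look in the newest picture that a camera, given by its name, has taken for a name from the list of things; names that differ only in an ending like _2 or _b are one class to them, and where a whole thing is asked for, a point or a joint stands for the part that bears it (a point fixed in the world has none). Each returns a list of dicts, best first, with "conf" (0 to 1); they miss things now and then, are a little off and sometimes report something else, mostly with a low value. They report only what shows in the picture. A call takes as long as a camera call. They do not tell look-alikes from the thing itself.
- imaging.find_in(camera, query): "position" ([column, row] in pixels, amid what is visible of it).
- imaging.cut_out(camera, query): "region" (480x640 bool, what is visible of it) and "position" ([column, row] in pixels, amid what is visible of it).
- imaging.tip_of(camera, query): "position" ([column, row] in pixels: a listed point, or the origin of a listed thing).
The state is a dict: "clock": time; "joints": joint angles; "qvel": joint speeds; "tau": joint torques, N m; "tcp_pos": TCP position; "orientation": TCP orientation; "contact_force": force on the tool from outside, world axes, zero at the start; "moment": the same for the moment, N m; "grip_width": finger opening in m.
Only numpy, scipy, OpenCV 4.12 (cv2) and the standard library are available. Lean on these libraries where they do the work, as an engineer would, in place of code of your own. Each camera call takes 0.05 s, during which the arm holds its last target.

## Working session

There is one attempt and no reset: what is moved stays moved. The work goes in short steps, Python scripts to look and compute and a tool call to move; the robot and the scene stay as the last step left them, time stands still between calls to the robot, and variables do not carry over. Pictures are saved under pics/ and viewed, and the job is handed in when it is done.

Besides the shell and the picture viewer there is one more tool, called after "Emit:" by a JSON object that holds its "method" and its "body", one argument or row to a line. jog_arm: Moves the arm, as the interface text tells. Its arguments: {"type":"object","properties":{"rows":{"type":"array","items":{"type":"object","properties":{"delta_rot":{"type":"array","items":{"type":"number"}},"xyz":{"type":"array","items":{"type":"number"}},"fingers":{"type":"number"}}}},"grip_force":{"type":"number"}},"required":["rows"]}

```bash
ls; mkdir -p pics
python3 - <<'E'
from bench import r, imaging
import cv2
print(r.get_obs())
for n in("side","top"):
    f=imaging.grab_frame(n); cv2.imwrite(f"pics/{n}0.png",f); print(n,imaging.camera_info(n))
E
```

```text
pics
{'clock': 0.0, 'joints': array([ 1.19290912,  0.47783951,  0.02238631,  1.55646098, -0.01151239,
        1.10932782, -0.0830819 ]), 'qvel': array([ 0.00023644,  0.00041944,  0.00169017,  0.00100151, -0.00139855,
       -0.00044113, -0.00051103]), 'tau': array([-3.87498221e-05, -5.96440673e+01,  1.60731085e+00, -2.81195712e+01,
        1.24438381e-02,  9.40502010e-03, -7.67038443e-06]), 'tcp_pos': array([ 0.17970283, -0.65000855,  0.2302962 ]), 'orientation': array([-3.11120902e+00, -4.22234847e-01,  6.40561982e-04]), 'contact_force': array([-0.47672939,  0.0898814 , -0.07823736]), 'moment': array([ 0.03160767, -0.01228892,  0.02391888]), 'grip_width': 0.08514426612491438}
side {'camera_matrix': array([[579.36066517,   0.        , 310.00807594],
       [  0.        , 579.36066517, 245.59638119],
       [  0.        ,   0.        ,   1.        ]]), 'xyz': array([0.17150444, 0.76195599, 1.01286626]), 'attitude': array([-0.61718054,  2.71609158, -1.05059894])}
top {'camera_matrix': array([[435.45934835,   0.        , 312.67644928],
       [  0.        , 435.45934835, 242.84283878],
       [  0.        ,   0.        ,   1.        ]]), 'xyz': array([ 0.44620799, -0.00709594,  1.3041536 ]), 'attitude': array([-2.18170373,  2.17663135, -0.08386973])}
```

View pics/side0.png

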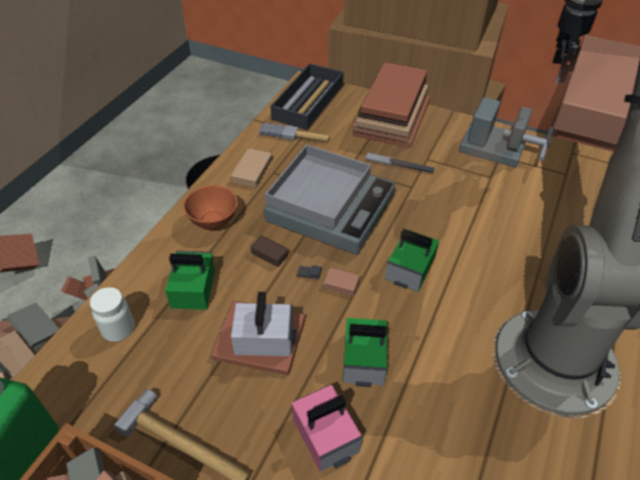

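View pics/top0.png

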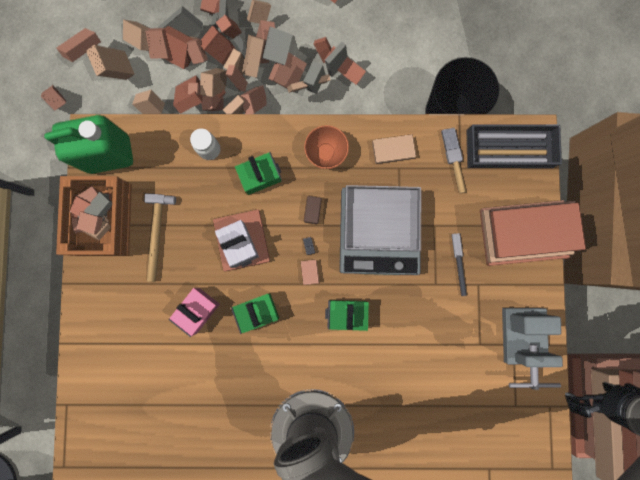

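The top view shows the silver caddy on the red slab at (235,242). Look-alikes are green at (258,173), (255,313) and (349,315), and pink at (193,312). The scale is at (381,230), with the small round key at (399,266) and the wide key at (363,265). The caddy I want is the silver one on the red slab.

```bash
cat > h.py <<'E'
from bench import r, imaging
import cv2, numpy as np
from scipy.spatial.transform import Rotation as R
CI={n:imaging.camera_info(n) for n in("side","top")}
def ray(n,p):
    c=CI[n];K=np.asarray(c["camera_matrix"]);Rm=R.from_rotvec(c["attitude"]).as_matrix()
    return np.array(c["xyz"]),Rm@np.linalg.solve(K,[p[0],p[1],1.])
def onz(n,p,z):
    o,d=ray(n,p);return o+d*(z-o[2])/d[2]
def proj(n,X):
    c=CI[n];Rm=R.from_rotvec(c["attitude"]).as_matrix()
    q=np.asarray(c["camera_matrix"])@(Rm.T@(np.asarray(X,float)-c["xyz"]));return q[:2]/q[2]
def tri(pa,pb):
    A=[];b=[]
    for n,p in(("side",pa),("top",pb)):
        o,d=ray(n,p);d=d/np.linalg.norm(d);M=np.eye(3)-np.outer(d,d);A.append(M);b.append(M@o)
    return np.linalg.lstsq(np.vstack(A),np.hstack(b),rcond=None)[0]
def crop(n,f,x0,y0,x1,y1,s,name):
    cv2.imwrite(name,cv2.resize(f[y0:y1,x0:x1],None,fx=s,fy=s,interpolation=cv2.INTER_CUBIC))
E
python3 - <<'E'
from h import *
for n in("side","top"):
    f=cv2.imread(f"pics/{n}0.png")
    if n=="top":
        crop(n,f,190,190,290,290,6,"pics/c_top.png");crop(n,f,325,170,435,285,5,"pics/s_top.png")
    else:
        crop(n,f,200,280,320,380,6,"pics/c_side.png");crop(n,f,255,140,405,250,5,"pics/s_side.png")
    f=imaging.grab_frame(n)
    for q in("caddy_grip","pan","slab_top","key_small_top","key_wide_top","caddy_lip"):
        print(n,q,[(np.round(d["position"],1).tolist(),round(d["conf"],2)) for d in imaging.tip_of(n,q)[:5]])
print(r.get_obs()["clock"])
E
```

```text
side caddy_grip [([260.0, 310.0], 0.86), ([185.8, 258.3], 0.79), ([365.7, 329.0], 0.64), ([416.0, 238.5], 0.64), ([324.5, 409.1], 0.56)]
side pan [([318.3, 185.3], 0.73), ([268.3, 255.8], 0.32)]
side slab_top [([321.7, 187.2], 0.69)]
side key_small_top [([376.0, 190.1], 0.66)]
side key_wide_top [([363.8, 216.2], 0.75)]
side caddy_lip [([341.7, 460.4], 0.92), ([290.8, 337.8], 0.89), ([398.9, 282.0], 0.84), ([363.4, 380.5], 0.78)]
top caddy_grip [([253.2, 313.6], 0.97), ([252.9, 168.6], 0.93), ([189.7, 308.3], 0.9), ([346.9, 315.3], 0.68), ([397.2, 267.2], 0.68)]
top pan [([380.6, 217.4], 0.64)]
top slab_top [([240.2, 239.1], 0.83)]
top key_small_top [([399.8, 265.0], 0.41)]
top key_wide_top [([363.5, 264.0], 0.74)]
top caddy_lip [([327.0, 313.8], 0.86), ([245.2, 262.9], 0.83), ([275.1, 172.8], 0.81), ([180.7, 324.2], 0.77)]
0.8
```

View pics/c_top.png

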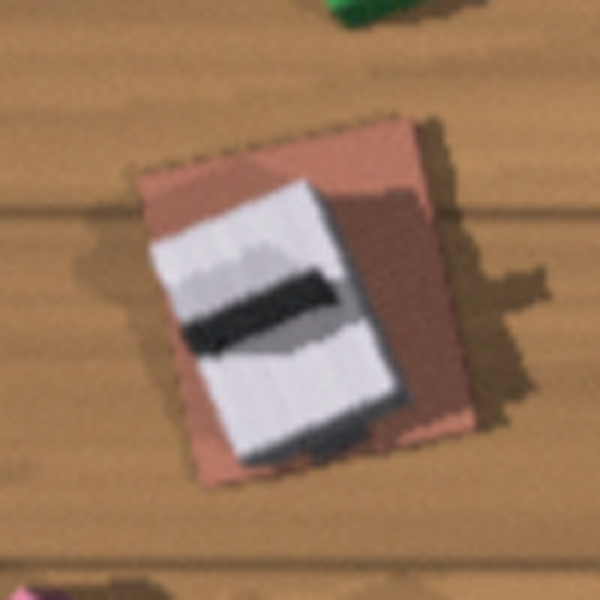

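View pics/c_side.png

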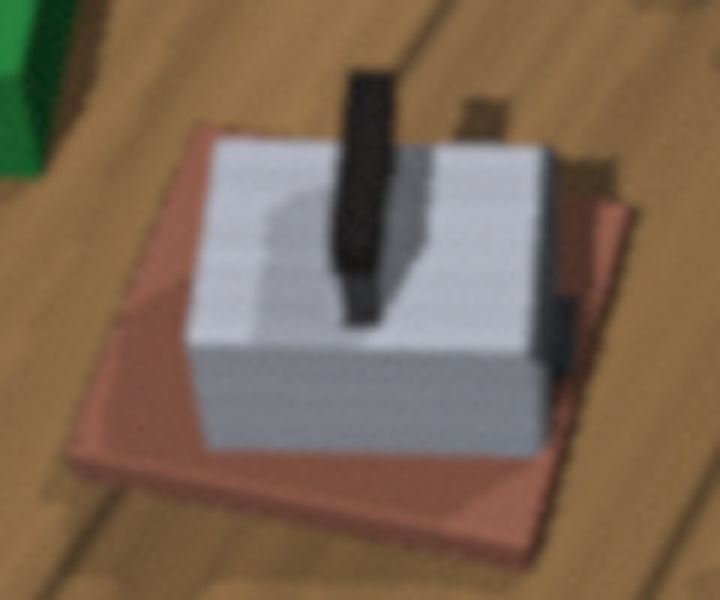

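View pics/s_top.png

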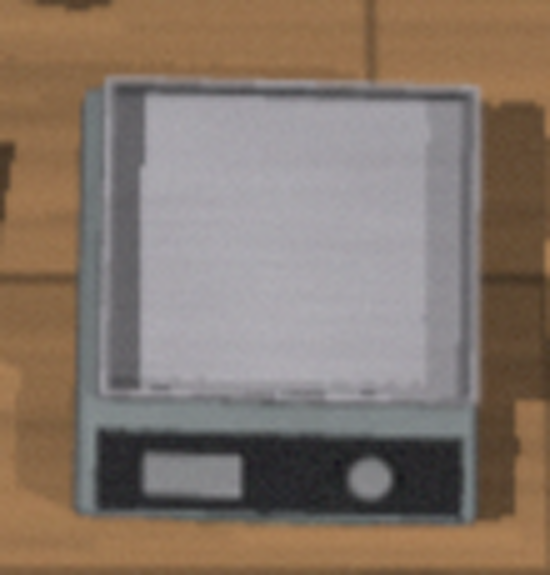

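View pics/s_side.png

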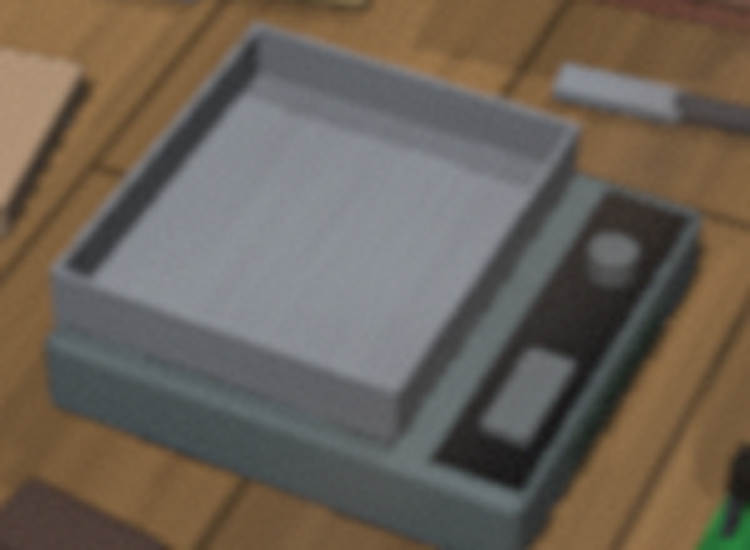

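Run:
```python
from h import *
def P(u,o,s): return [o[0]+(u[0]+.5)/s-.5,o[1]+(u[1]+.5)/s-.5]
c=lambda u:P(u,(190,190),6); s=lambda u:P(u,(325,170),5)
cs=lambda u:P(u,(200,280),6); ss=lambda u:P(u,(255,140),5)
def show(t,n,f,pts,z):
    X=np.array([onz(n,f(p),z) for p in pts]);print(t,n,np.round(X[:,:2],4).tolist(),"mean",np.round(X.mean(0),4))
    if len(X)==4: 
        e=[X[1]-X[0],X[2]-X[1],X[3]-X[2],X[0]-X[3]];print("   len",[round(np.linalg.norm(v),4) for v in e],"ang",[round(np.degrees(np.arctan2(v[1],v[0])),1) for v in e])
show("bar","top",c,[(185,328),(318,270),(337,300),(205,355)],.131)
show("bar","side",cs,[(348,72),(395,72),(380,270),(335,265)],.131)
show("roof","top",c,[(150,243),(303,180),(400,393),(243,460)],.082)
show("roof","side",cs,[(213,140),(548,145),(533,352),(188,343)],.082)
show("slab","top",c,[(137,175),(408,118),(475,425),(203,487)],.02)
show("slab","side",cs,[(203,125),(634,205),(530,550),(70,458)],.02)
show("pan","top",s,[(107,78),(480,90),(475,403),(98,397)],.091)
show("pan","side",ss,[(258,27),(578,128),(398,395),(55,272)],.091)
show("ks","top",s,[(370,479)],.071);show("ks","side",ss,[(613,250)],.071)
show("kw","top",s,[(193,475)],.063);show("kw","side",ss,[(530,397)],.063)
show("scale top","top",s,[(84,90),(475,90),(472,520),(78,513)],.055)
print(tri(cs((364,170)),c((261,313))),tri(ss((613,250)),s((370,479))))
```

```text
bar top [[0.5358, 0.246], [0.5622, 0.1864], [0.5486, 0.1776], [0.5236, 0.2367]] mean [0.5426 0.2117 0.131 ]
   len [np.float64(0.0651), np.float64(0.0162), np.float64(0.0642), np.float64(0.0153)] ang [np.float64(-66.1), np.float64(-147.1), np.float64(112.9), np.float64(37.2)]
bar side [[0.5625, 0.1903], [0.549, 0.1839], [0.5164, 0.2529], [0.5297, 0.2572]] mean [0.5394 0.2211 0.131 ]
   len [np.float64(0.0151), np.float64(0.0763), np.float64(0.014), np.float64(0.0745)] ang [np.float64(-154.5), np.float64(115.2), np.float64(18.0), np.float64(-63.9)]
roof top [[0.5796, 0.2738], [0.6097, 0.2022], [0.5092, 0.1552], [0.4777, 0.2282]] mean [0.5441 0.2149 0.082 ]
   len [np.float64(0.0776), np.float64(0.1109), np.float64(0.0795), np.float64(0.1117)] ang [np.float64(-67.2), np.float64(-154.9), np.float64(113.3), np.float64(24.1)]
roof side [[0.6109, 0.2029], [0.5094, 0.1567], [0.4768, 0.2311], [0.5771, 0.2753]] mean [0.5435 0.2165 0.082 ]
   len [np.float64(0.1115), np.float64(0.0812), np.float64(0.1096), np.float64(0.0799)] ang [np.float64(-155.5), np.float64(113.6), np.float64(23.8), np.flo
[... 1029 characters left out ...]
.1785), np.float64(0.2069)] ang [np.float64(178.6), np.float64(88.9), np.float64(-1.7), np.float64(-91.4)]
ks top [[0.4815, -0.2464]] mean [ 0.4815 -0.2464  0.071 ]
ks side [[0.4804, -0.2441]] mean [ 0.4804 -0.2441  0.071 ]
kw top [[0.4838, -0.1472]] mean [ 0.4838 -0.1472  0.063 ]
kw side [[0.481, -0.1419]] mean [ 0.481  -0.1419  0.063 ]
scale top top [[0.7075, -0.0863], [0.708, -0.3135], [0.4587, -0.3075], [0.4622, -0.0822]] mean [ 0.5841 -0.1974  0.055 ]
   len [np.float64(0.2271), np.float64(0.2493), np.float64(0.2253), np.float64(0.2454)] ang [np.float64(-89.9), np.float64(178.6), np.float64(89.1), np.float64(-1.0)]
[0.54400283 0.21428838 0.11854001] [ 0.48144078 -0.24696699  0.068294  ]
```

```bash
cat >> h.py <<'E'
def pose():
    o=r.get_obs();return np.array(o["tcp_pos"]),R.from_rotvec(o["orientation"]).as_matrix(),o
def Rt(h,th=0):
    h=np.radians(h);th=np.radians(th);u=np.array([np.cos(h),np.sin(h),0]);k=np.array([0,0,1.])
    y=np.cos(th)*u+np.sin(th)*k;z=np.sin(th)*u-np.cos(th)*k
    return np.column_stack([np.cross(y,z),y,z])
def rel(pos,Rg,q=""):
    p,Rc,o=pose()
    print(q,"t",round(o["clock"],2),"cm",np.round(Rc.T@(np.array(pos)-p)*100,2),"deg",np.round(np.degrees(R.from_matrix(Rc.T@Rg).as_rotvec()),1))
E
python3 - <<'E'
from h import *
p,Rc,o=pose();print(Rc.round(3))
rel([.481,-.2455,.231],Rt(-60),"above key"); rel([.481,-.2455,.062],Rt(-60),"down")
E
```

```text
[[ 0.964  0.266  0.   ]
 [ 0.266 -0.964 -0.   ]
 [ 0.     0.    -1.   ]]
above key t 0.8 cm [ 3.981e+01 -3.102e+01  3.000e-02] deg [  0.   -0.  -14.5]
down t 0.8 cm [ 39.81 -31.02  16.93] deg [  0.   -0.  -14.5]
```

Emit:
{"method": "jog_arm", "body": {
  "rows": [
    {"xyz":[3.2,-2.5,0],"delta_rot":[0,0,-2],"fingers":1},
    {"xyz":[6.4,-5,0],"delta_rot":[0,0,-4],"fingers":1},
    {"xyz":[9.6,-7.5,0],"delta_rot":[0,0,-6],"fingers":1},
    {"xyz":[12.8,-10,0],"delta_rot":[0,0,-8],"fingers":1},
    {"xyz":[16,-12.5,0],"delta_rot":[0,0,-10],"fingers":1}
  ]
}}

```text
clock: 1.22
tcp_pos: [0.3017, -0.4859, 0.2315]
orientation: [3.063, 0.694, 0.0]
contact_force: [1.0, -0.0, 0.3]
grip_width: 0.0256
```

Run:
```python
from h import *
rel([.481,-.2455,.231],Rt(-60),"above key"); rel([.481,-.2455,.062],Rt(-60),"down");print(r.get_obs()["joints"].round(3))
```

```text
above key t 1.22 cm [ 26.55 -13.96   0.05] deg [ 0.  -0.  -4.5]
down t 1.22 cm [ 26.55 -13.97  16.95] deg [ 0.  -0.  -4.5]
[ 0.973  0.311 -0.083  1.803  0.03   1.029 -0.246]
```

Emit:
{"method": "jog_arm", "body": {
  "rows": [
    {"xyz":[3.6,-1.9,0],"delta_rot":[0,0,-1],"fingers":1},
    {"xyz":[7.2,-3.8,0.5],"delta_rot":[0,0,-2],"fingers":1},
    {"xyz":[10.8,-5.7,1.5],"delta_rot":[0,0,-3],"fingers":1},
    {"xyz":[14.4,-7.6,2.5],"delta_rot":[0,0,-4],"fingers":1},
    {"xyz":[18,-9.5,3.5],"delta_rot":[0,0,-4.5],"fingers":1}
  ]
}}

```text
clock: 1.63
tcp_pos: [0.4236, -0.3218, 0.1968]
orientation: [3.032, 0.815, 0.001]
contact_force: [0.2, -0.4, -0.6]
grip_width: -0.0001
```

Run:
```python
from h import *
rel([.481,-.2455,.062],Rt(-60),"down");print(r.get_obs()["joints"].round(3))
```

```text
down t 1.63 cm [ 8.78 -3.74 13.48] deg [ 0.1 -0.   0.1]
[ 0.7    0.29  -0.201  1.924  0.072  0.933 -0.581]
```

Emit:
{"method": "jog_arm", "body": {
  "rows": [
    {"xyz":[3,-1.2,2],"fingers":1,"delta_rot":[0,0,0]},
    {"xyz":[6,-2.5,4],"fingers":1,"delta_rot":[0,0,0]},
    {"xyz":[8.8,-3.7,6.5],"fingers":1,"delta_rot":[0,0,0]},
    {"xyz":[8.8,-3.7,9],"fingers":1,"delta_rot":[0,0,0]},
    {"xyz":[8.8,-3.7,10],"fingers":1,"delta_rot":[0,0,0]}
  ]
}}

```text
clock: 2.05
tcp_pos: [0.481, -0.243, 0.0941]
orientation: [-3.031, -0.821, 0.002]
contact_force: [-0.7, -0.4, -0.0]
grip_width: 0.0002
```

Run:
```python
from h import *
rel([.481,-.2455,.062],Rt(-60),"down")
for n in("side",):
    f=imaging.grab_frame(n); crop(n,f,300,130,440,250,5,"pics/k1.png")
```

```text
down t 2.05 cm [-0.13  0.22  3.21] deg [-0.1  0.1  0.3]
```

View pics/k1.png

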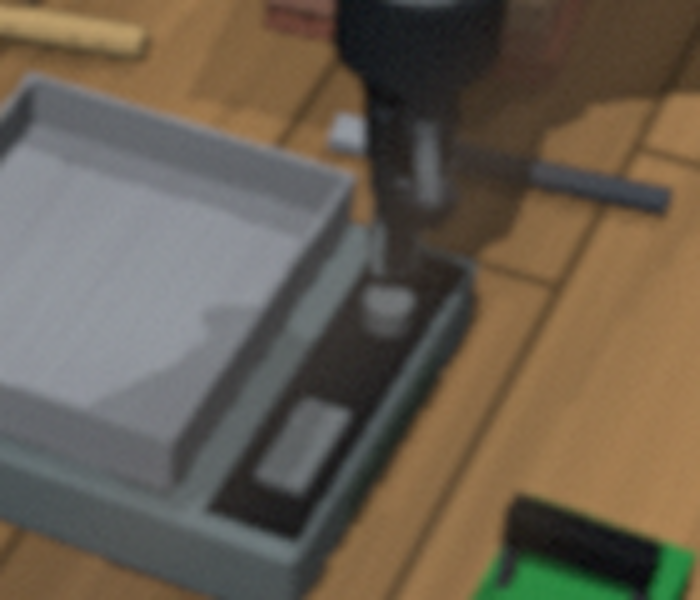

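The closed fingertips are right above the small key, which shows at crop (388,300). Pressing now.

Emit:
{"method": "jog_arm", "body": {
  "rows": [
    {"xyz":[-0.1,0.2,1],"fingers":1,"delta_rot":[0,0,0]},
    {"xyz":[-0.1,0.2,2],"fingers":1,"delta_rot":[0,0,0]},
    {"xyz":[-0.1,0.2,2.6],"fingers":1,"delta_rot":[0,0,0]},
    {"xyz":[-0.1,0.2,3.0],"fingers":1,"delta_rot":[0,0,0]},
    {"xyz":[-0.1,0.2,3.2],"fingers":1,"delta_rot":[0,0,0]}
  ]
}}

```text
clock: 2.52
tcp_pos: [0.4792, -0.2485, 0.0628]
orientation: [-3.034, -0.814, 0.007]
contact_force: [-10.4, 0.1, 32.0]
grip_width: -0.0002
```

Emit:
{"method": "jog_arm", "body": {
  "rows": [
    {"xyz":[0,0,0.1],"fingers":1,"delta_rot":[0,0,0]},
    {"xyz":[0,0,0.1],"fingers":1,"delta_rot":[0,0,0]},
    {"xyz":[0,0,0.1],"fingers":1,"delta_rot":[0,0,0]},
    {"xyz":[0,0,0.1],"fingers":1,"delta_rot":[0,0,0]},
    {"xyz":[0,0,0.1],"fingers":1,"delta_rot":[0,0,0]}
  ]
}}

```text
clock: 2.93
tcp_pos: [0.4793, -0.249, 0.0631]
orientation: [3.034, 0.813, -0.006]
contact_force: [-2.3, 1.1, 8.6]
grip_width: -0.0
```

Emit:
{"method": "jog_arm", "body": {
  "rows": [
    {"xyz":[0,0,-2],"fingers":1,"delta_rot":[0,0,0]},
    {"xyz":[0,0,-5],"fingers":1,"delta_rot":[0,0,0]},
    {"xyz":[0,0,-8.5],"fingers":0.5,"delta_rot":[0,0,0]},
    {"xyz":[0,0,-12.5],"fingers":0,"delta_rot":[0,0,0]},
    {"xyz":[0,0,-16.5],"fingers":0,"delta_rot":[0,0,0]}
  ]
}}

```text
clock: 3.35
tcp_pos: [0.4793, -0.2487, 0.23]
orientation: [3.035, 0.812, -0.006]
contact_force: [1.1, -1.4, -1.4]
grip_width: 0.0358
```

Run:
```python
from h import *
f=imaging.grab_frame("side"); crop("side",f,255,130,405,250,5,"pics/k2.png")
rel([.543,.2145,.23],Rt(24.5),"above caddy")
```

```text
above caddy t 3.4 cm [ 28.35 -37.32   0.6 ] deg [  0.6   0.2 -84.5]
```

View pics/k2.png

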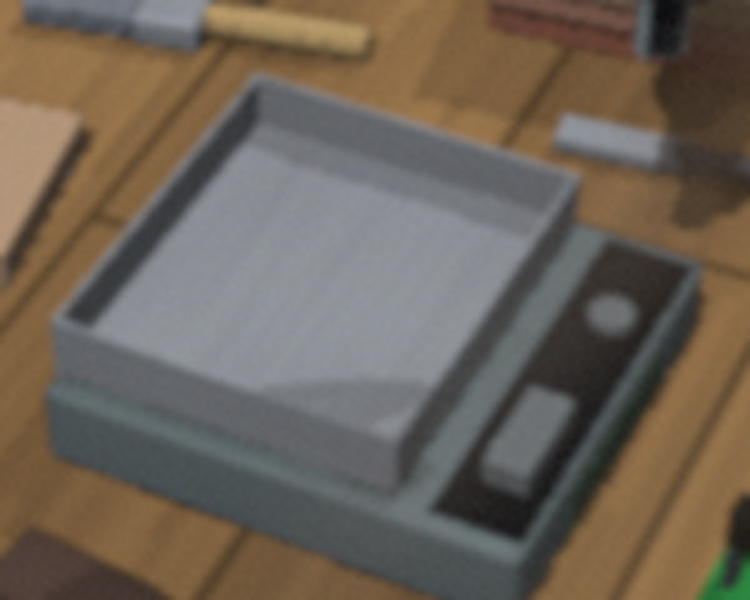

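The small key at crop (610,315) is down and the wide key at (528,440) is up. Next I move over the caddy.

Emit:
{"method": "jog_arm", "body": {
  "rows": [
    {"xyz":[2.3,-3.0,0],"fingers":0,"delta_rot":[0,0,-7]},
    {"xyz":[4.6,-6.0,0],"fingers":0,"delta_rot":[0,0,-14]},
    {"xyz":[6.9,-9,0],"fingers":0,"delta_rot":[0,0,-21]},
    {"xyz":[9.2,-12,0],"fingers":0,"delta_rot":[0,0,-28]},
    {"xyz":[11.5,-15,0],"fingers":0,"delta_rot":[0,0,-35]}
  ]
}}

```text
clock: 3.82
tcp_pos: [0.5084, -0.0615, 0.238]
orientation: [2.637, 1.688, 0.007]
contact_force: [0.3, -0.2, 0.2]
grip_width: 0.0854
```

Run:
```python
from h import *
rel([.543,.2145,.23],Rt(24.5),"above caddy");print(r.get_obs()["joints"].round(3))
```

```text
above caddy t 3.82 cm [26.52 -8.42  0.64] deg [  0.6   0.4 -49.3]
[ 0.381  0.229 -0.447  1.915  0.125  1.013 -0.552]
```

Emit:
{"method": "jog_arm", "body": {
  "rows": [
    {"xyz":[3.8,-1.2,0],"fingers":0,"delta_rot":[0,0,-7]},
    {"xyz":[7.6,-2.4,0],"fingers":0,"delta_rot":[0,0,-14]},
    {"xyz":[11.4,-3.6,0],"fingers":0,"delta_rot":[0,0,-21]},
    {"xyz":[15.2,-4.8,0.5],"fingers":0,"delta_rot":[0,0,-28]},
    {"xyz":[19,-6,0.6],"fingers":0,"delta_rot":[0,0,-35]}
  ]
}}

```text
clock: 4.23
tcp_pos: [0.5334, 0.1375, 0.2308]
orientation: [2.0, 2.406, 0.002]
contact_force: [1.1, -0.3, -0.7]
grip_width: 0.0855
```

Run:
```python
from h import *
rel([.543,.2145,.18],Rt(24.5),"above caddy");print(r.get_obs()["joints"].round(3))
```

```text
above caddy t 4.23 cm [7.44 2.3  5.04] deg [  0.5   0.6 -14. ]
[ 0.141  0.335 -0.629  1.828  0.238  1.045 -0.398]
```

Emit:
{"method": "jog_arm", "body": {
  "rows": [
    {"xyz":[3,0.9,0],"fingers":0,"delta_rot":[0.3,0.3,-7]},
    {"xyz":[6,1.8,0],"fingers":0,"delta_rot":[0.5,0.6,-14]},
    {"xyz":[7.4,2.3,2],"fingers":0,"delta_rot":[0.5,0.6,-14]},
    {"xyz":[7.4,2.3,4],"fingers":0,"delta_rot":[0.5,0.6,-14]},
    {"xyz":[7.4,2.3,5],"fingers":0,"delta_rot":[0.5,0.6,-14]}
  ]
}}

```text
clock: 4.65
tcp_pos: [0.5421, 0.2147, 0.1783]
orientation: [-1.695, -2.642, 0.002]
contact_force: [-0.6, -0.6, -0.1]
grip_width: 0.0855
```

Run:
```python
from h import *
rel([.543,.2145,.102],Rt(24.5),"grasp");print(r.get_obs()["joints"].round(3))
f=imaging.grab_frame("side"); crop("side",f,200,220,340,380,4,"pics/g1.png")
f=imaging.grab_frame("top"); crop("top",f,180,180,300,300,5,"pics/g1t.png")
```

```text
grasp t 4.65 cm [-0.07  0.1   7.63] deg [-0.2 -0.1  0.1]
[ 0.026  0.466 -0.665  1.796  0.334  0.997 -0.342]
```

View pics/g1.png

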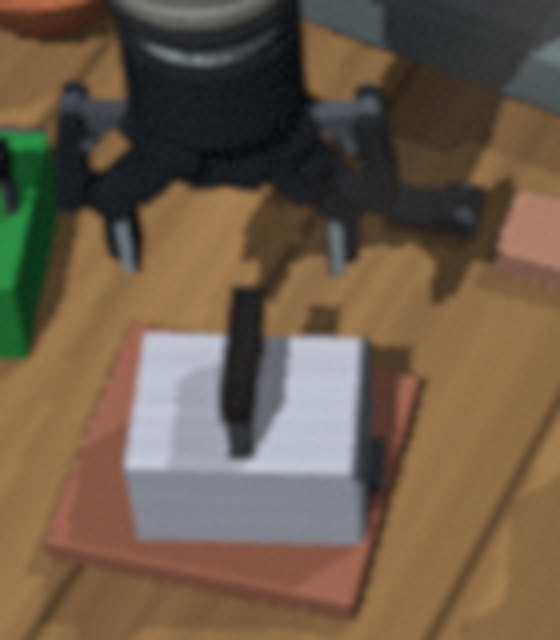

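View pics/g1t.png

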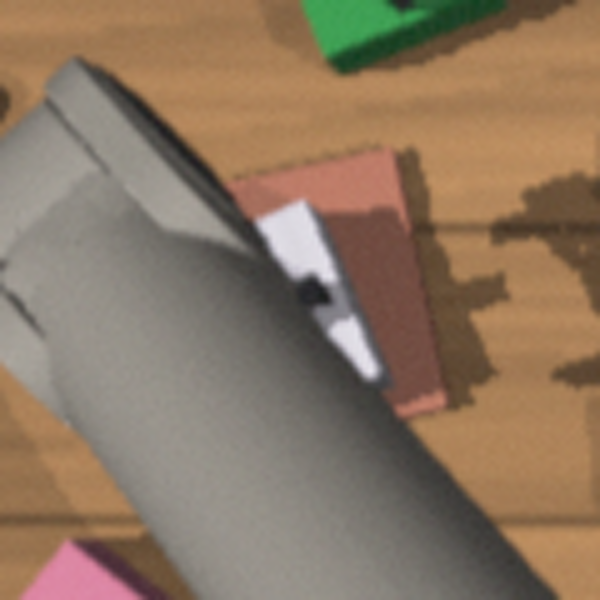

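The open fingers straddle the bar, centred on it (side crop about (230,250) over the bar at (245,350)). Descending.

Emit:
{"method": "jog_arm", "body": {
  "rows": [
    {"xyz":[0,0.1,2.5],"fingers":0,"delta_rot":[-0.2,0,0]},
    {"xyz":[0,0.1,5],"fingers":0,"delta_rot":[-0.2,0,0]},
    {"xyz":[0,0.1,6.5],"fingers":0,"delta_rot":[-0.2,0,0]},
    {"xyz":[0,0.1,7.4],"fingers":0,"delta_rot":[-0.2,0,0]},
    {"xyz":[0,0.1,7.6],"fingers":0,"delta_rot":[-0.2,0,0]}
  ]
}}

```text
clock: 5.17
tcp_pos: [0.5425, 0.2117, 0.1018]
orientation: [-1.701, -2.639, 0.003]
contact_force: [-0.9, -0.8, -0.6]
grip_width: 0.085
```

Emit:
{"method": "jog_arm", "body": {
  "rows": [
    {"xyz":[0,0,0],"fingers":0.5,"delta_rot":[0,0,0]},
    {"xyz":[0,0,0],"fingers":0.7,"delta_rot":[0,0,0]},
    {"xyz":[0,0,0],"fingers":0.8,"delta_rot":[0,0,0]},
    {"xyz":[0,0,0],"fingers":1,"delta_rot":[0,0,0]},
    {"xyz":[0,0,0],"fingers":1,"delta_rot":[0,0,0]}
  ],
  "grip_force": 90
}}

```text
clock: 5.58
tcp_pos: [0.543, 0.2119, 0.1026]
orientation: [-1.702, -2.64, 0.002]
contact_force: [-0.3, 0.2, 0.5]
grip_width: 0.0256
```

Emit:
{"method": "jog_arm", "body": {
  "rows": [
    {"xyz":[0,0,0],"fingers":1,"delta_rot":[0,0,0]},
    {"xyz":[0,0,0],"fingers":1,"delta_rot":[0,0,0]},
    {"xyz":[0,0,0],"fingers":1,"delta_rot":[0,0,0]},
    {"xyz":[0,0,0],"fingers":1,"delta_rot":[0,0,0]},
    {"xyz":[0,0,0],"fingers":1,"delta_rot":[0,0,0]}
  ],
  "grip_force": 90
}}

```text
clock: 6.0
tcp_pos: [0.5432, 0.212, 0.1029]
orientation: [-1.702, -2.64, 0.001]
contact_force: [1.1, -1.1, 4.6]
grip_width: 0.0145
```

Run:
```python
from h import *
rel([.543,.2145,.102],Rt(24.5),"grasp");o=r.get_obs();print(o["joints"].round(3),o["contact_force"],o["moment"],o["tcp_pos"])
f=imaging.grab_frame("side"); crop("side",f,200,220,340,380,4,"pics/g2.png")
```

```text
grasp t 6.0 cm [0.24 0.09 0.09] deg [-0.   0.  -0.1]
[-0.011  0.556 -0.617  1.855  0.414  0.862 -0.407] [ 1.06707698 -1.07067775  4.62877619] [-0.19362021  0.08565204 -0.03281545] [0.54317351 0.21199315 0.10289013]
```

View pics/g2.png

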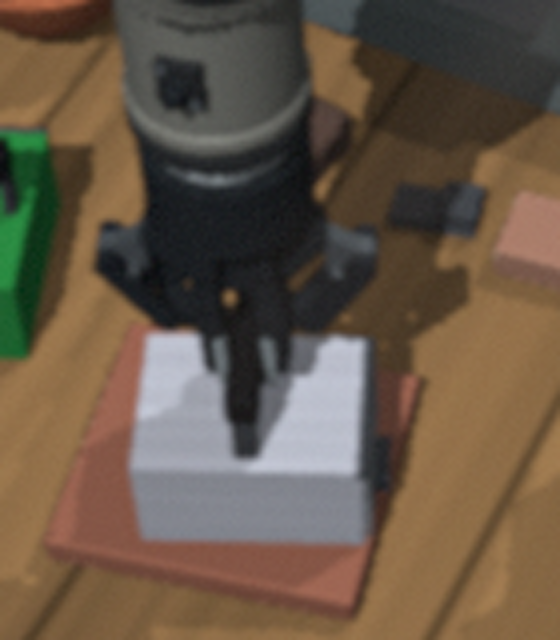

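Emit:
{"method": "jog_arm", "body": {
  "rows": [
    {"xyz":[0,0,-1.5],"fingers":1,"delta_rot":[0,0,0]},
    {"xyz":[0,0,-3.5],"fingers":1,"delta_rot":[0,0,0]},
    {"xyz":[0,0,-6],"fingers":1,"delta_rot":[0,0,0]},
    {"xyz":[0,0,-8.5],"fingers":1,"delta_rot":[0,0,0]},
    {"xyz":[0,0,-11],"fingers":1,"delta_rot":[0,0,0]}
  ]
}}

```text
clock: 6.47
tcp_pos: [0.5421, 0.2115, 0.2126]
orientation: [-1.7, -2.639, 0.005]
contact_force: [-0.3, 0.8, -4.9]
grip_width: 0.0146
```

Run:
```python
from h import *
o=r.get_obs();print(o["joints"].round(3),o["contact_force"],o["moment"],o["tcp_pos"],o["grip_width"])
f=imaging.grab_frame("side"); crop("side",f,170,180,340,380,4,"pics/g3.png")
rel([.61,-.17,.22],Rt(88.6),"over pan")
```

```text
[ 0.045  0.427 -0.68   1.765  0.303  1.06  -0.316] [-0.2664144   0.81847847 -4.85994   ] [ 0.00358591 -0.05514362  0.03670982] [0.54205552 0.21150173 0.21256884] 0.014578784909232643
over pan t 6.52 cm [-37.6   -9.87  -0.22] deg [  0.2   0.2 -64.2]
```

View pics/g3.png

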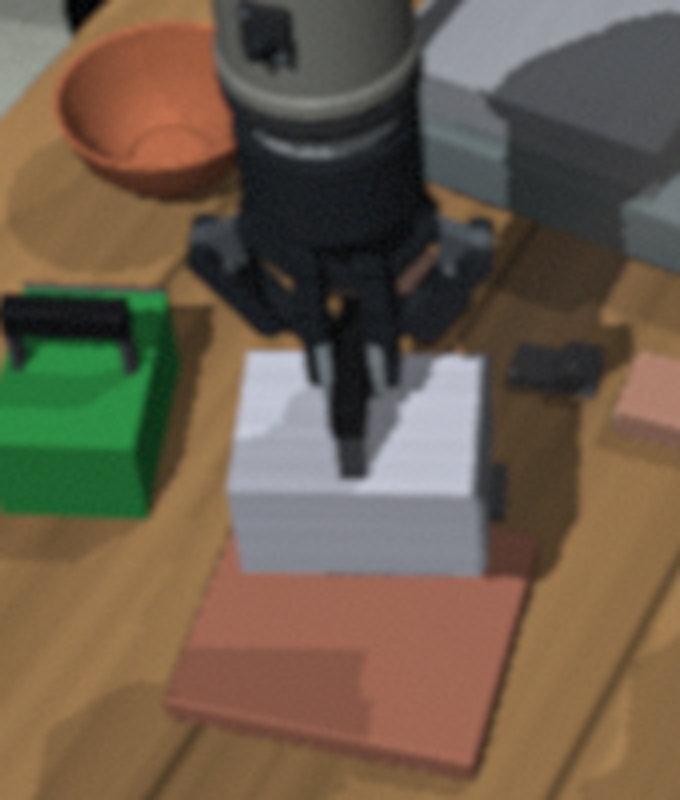

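Emit:
{"method": "jog_arm", "body": {
  "rows": [
    {"xyz":[-1.5,-0.4,0],"fingers":1,"delta_rot":[0,0,-3]},
    {"xyz":[-3.5,-0.9,0],"fingers":1,"delta_rot":[0,0,-7]},
    {"xyz":[-6,-1.6,0],"fingers":1,"delta_rot":[0,0,-12]},
    {"xyz":[-8.5,-2.3,0],"fingers":1,"delta_rot":[0,0,-16]},
    {"xyz":[-11,-3,0],"fingers":1,"delta_rot":[0,0,-20]}
  ]
}}

```text
clock: 6.93
tcp_pos: [0.5617, 0.0992, 0.2163]
orientation: [1.211, 2.898, 0.002]
contact_force: [1.2, -0.1, -4.2]
grip_width: 0.0145
```

Run:
```python
from h import *
o=r.get_obs();print(o["joints"].round(3),o["tcp_pos"],o["grip_width"])
rel([.61,-.17,.22],Rt(88.6),"over pan")
```

```text
[ 0.29   0.414 -0.735  1.789  0.315  1.058  0.22 ] [0.56165483 0.09915948 0.21629385] 0.014547727415393624
over pan t 6.93 cm [-22.55 -15.47  -0.38] deg [  0.1   0.1 -44. ]
```

Emit:
{"method": "jog_arm", "body": {
  "rows": [
    {"xyz":[-2,-1.4,0],"fingers":1,"delta_rot":[0,0,-4]},
    {"xyz":[-4.3,-2.9,0],"fingers":1,"delta_rot":[0,0,-8]},
    {"xyz":[-6.5,-4.4,0],"fingers":1,"delta_rot":[0,0,-12]},
    {"xyz":[-8.7,-5.9,0],"fingers":1,"delta_rot":[0,0,-17]},
    {"xyz":[-11,-7.5,0],"fingers":1,"delta_rot":[0,0,-22]}
  ]
}}

```text
clock: 7.35
tcp_pos: [0.5846, -0.0329, 0.2146]
orientation: [-0.628, -3.077, -0.001]
contact_force: [-0.2, 0.2, -5.1]
grip_width: 0.0147
```

Run:
```python
from h import *
o=r.get_obs();print(o["joints"].round(3),o["tcp_pos"],o["grip_width"])
rel([.61,-.17,.22],Rt(88.6),"over pan")
```

```text
[ 0.543  0.456 -0.779  1.752  0.357  1.082  0.811] [ 0.58459243 -0.03290486  0.21458542] 0.01467753997425622
over pan t 7.35 cm [ -7.71 -11.62  -0.56] deg [  0.   -0.1 -21.7]
```

```bash
cat >> h.py <<'E'
def tip(th,lip,h=88.6,q=""):
    Rg=Rt(h,th);x_b,z_b=Rg[:,1],-Rg[:,2]
    grip=np.array(lip)+.055*x_b+.098*z_b
    rel(grip+.018*Rg[:,2]-.0024*Rg[:,0],Rg,f"tip{th}{q}")
def lipnow():
    p,Rc,o=pose();g=p-.018*Rc[:,2]+.0024*Rc[:,0];l=g-.055*Rc[:,1]+.098*Rc[:,2]
    print("lip",l.round(4),"tilt",np.degrees(np.arccos(-Rc[2,2])).round(1),"rel pan",(l-[.6135,-.198,.061]).round(3),"grip",g.round(4))
E
python3 - <<'E'
from h import *
lipnow()
tip(0,[.6135,-.165,.111]); tip(10,[.6135,-.165,.111])
E
```

```text
lip [ 0.5607 -0.0825  0.1346] tilt 0.1 rel pan [-0.053  0.116  0.074] grip [ 0.5824 -0.032   0.2326]
tip0 t 7.35 cm [-6.03 -5.82  2.35] deg [  0.   -0.1 -21.7]
tip10 t 7.35 cm [-6.57 -7.19  1.51] deg [ -9.8   1.8 -21.6]
```

Emit:
{"method": "jog_arm", "body": {
  "rows": [
    {"xyz":[-2,-1.9,0],"fingers":1,"delta_rot":[0,0,-5]},
    {"xyz":[-4,-3.8,0],"fingers":1,"delta_rot":[0,0,-10]},
    {"xyz":[-5.5,-5.3,0.5],"fingers":1,"delta_rot":[0,0,-16]},
    {"xyz":[-6,-5.8,1.0],"fingers":1,"delta_rot":[0,0,-21.7]},
    {"xyz":[-6,-5.8,1.5],"fingers":1,"delta_rot":[0,0,-21.7]}
  ]
}}

```text
clock: 7.77
tcp_pos: [0.6165, -0.1135, 0.1969]
orientation: [-0.04, -3.138, -0.001]
contact_force: [-0.1, -0.4, -4.9]
grip_width: 0.0145
```

Run:
```python
from h import *
lipnow();print(r.get_obs()["joints"].round(3))
L=[.6135,-.165,.113]
for t in(0,7,14,21,28):tip(t,L)
f=imaging.grab_frame("side"); crop("side",f,220,90,420,260,4,"pics/p1.png")
f=imaging.grab_frame("top"); crop("top",f,310,140,450,290,4,"pics/p1t.png")
```

```text
lip [ 0.6124 -0.1684  0.1169] tilt 0.2 rel pan [-0.001  0.03   0.056] grip [ 0.6142 -0.1134  0.2149]
[ 0.664  0.562 -0.817  1.666  0.447  1.115  1.266]
tip0 t 7.77 cm [-0.07  0.34  0.39] deg [ 0.  -0.2 -0.1]
tip7 t 7.77 cm [-0.07 -0.67 -0.22] deg [-7.  -0.2 -0.1]
tip14 t 7.77 cm [-0.07 -1.75 -0.7 ] deg [-14.   -0.2  -0.1]
tip21 t 7.77 cm [-0.07 -2.89 -1.05] deg [-21.   -0.2  -0.1]
tip28 t 7.77 cm [-0.07 -4.05 -1.26] deg [-28.   -0.2  -0.1]
```

View pics/p1.png

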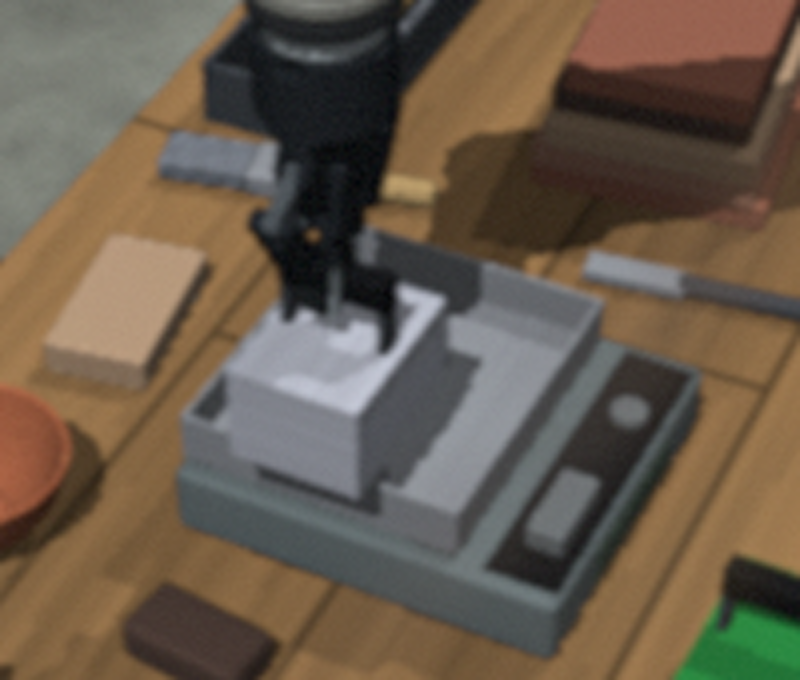

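View pics/p1t.png

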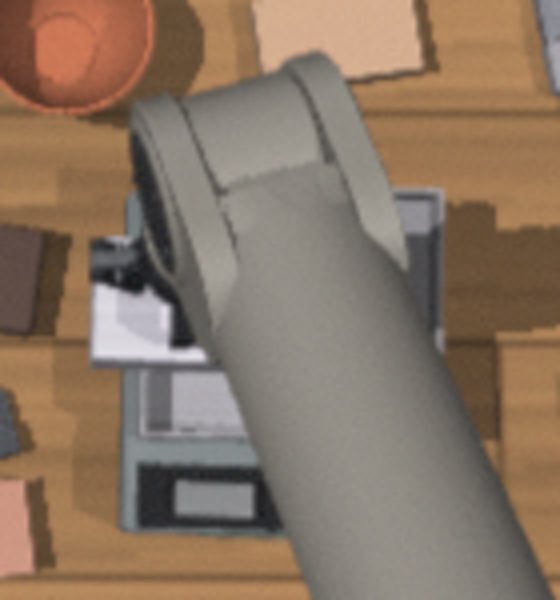

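The caddy hangs level over the left half of the pan (side crop (340,390)) with its mouth facing -y. Tipping now.

Emit:
{"method": "jog_arm", "body": {
  "rows": [
    {"xyz":[0,-0.4,-0.1],"fingers":1,"delta_rot":[-5,0,0]},
    {"xyz":[0,-1.2,-0.4],"fingers":1,"delta_rot":[-10,0,0]},
    {"xyz":[0,-1.9,-0.7],"fingers":1,"delta_rot":[-15,0,0]},
    {"xyz":[0,-2.7,-1.0],"fingers":1,"delta_rot":[-20,0,0]},
    {"xyz":[0,-3.5,-1.2],"fingers":1,"delta_rot":[-25,0,0]}
  ]
}}

```text
clock: 8.28
tcp_pos: [0.6146, -0.143, 0.21]
orientation: [0.043, 3.064, 0.688]
contact_force: [1.5, -0.0, -5.1]
grip_width: 0.0141
```

Run:
```python
from h import *
lipnow();print(r.get_obs()["joints"].round(3))
L=[.6135,-.165,.113]
for t in(30,35,40,43):tip(t,L)
f=imaging.grab_frame("side"); crop("side",f,220,90,420,260,4,"pics/p2.png")
```

```text
lip [ 0.6113 -0.1584  0.1142] tilt 25.3 rel pan [-0.002  0.04   0.053] grip [ 0.6121 -0.1506  0.2263]
[ 0.962  0.719 -0.968  1.558  0.145  1.176  1.601]
tip30 t 8.28 cm [-0.19 -1.31 -0.59] deg [-4.7 -0.2 -0.3]
tip35 t 8.28 cm [-0.19 -2.06 -0.98] deg [-9.7 -0.2 -0.3]
tip40 t 8.28 cm [-0.19 -2.84 -1.31] deg [-14.7  -0.1  -0.3]
tip43 t 8.28 cm [-0.19 -3.33 -1.47] deg [-17.7  -0.1  -0.3]
```

View pics/p2.png

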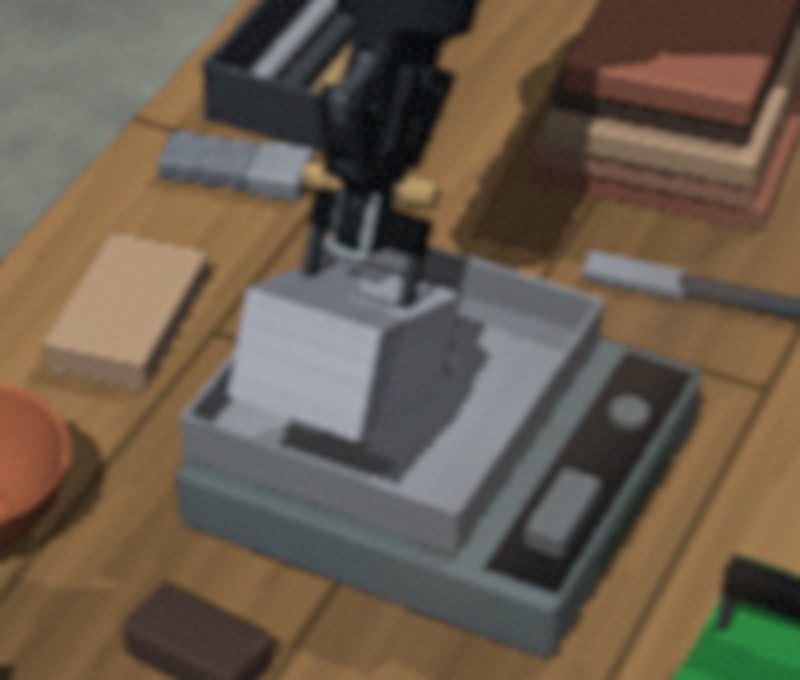

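Emit:
{"method": "jog_arm", "body": {
  "rows": [
    {"xyz":[-0.1,-1.2,-0.6],"fingers":1,"delta_rot":[-4,0,0]},
    {"xyz":[-0.2,-1.9,-0.9],"fingers":1,"delta_rot":[-8,0,0]},
    {"xyz":[-0.2,-2.5,-1.2],"fingers":1,"delta_rot":[-12,0,0]},
    {"xyz":[-0.2,-3.1,-1.4],"fingers":1,"delta_rot":[-16,0,0]},
    {"xyz":[-0.2,-3.3,-1.5],"fingers":1,"delta_rot":[-17,0,0]}
  ]
}}

```text
clock: 8.75
tcp_pos: [0.614, -0.1892, 0.2034]
orientation: [0.068, 2.925, 1.137]
contact_force: [-0.6, -1.0, -5.6]
grip_width: 0.0145
```

Emit:
{"method": "jog_arm", "body": {
  "rows": [
    {"xyz":[0,0,0],"fingers":1,"delta_rot":[0,0,0]},
    {"xyz":[0,0,0],"fingers":1,"delta_rot":[0,0,0]},
    {"xyz":[0,0,0],"fingers":1,"delta_rot":[0,0,0]},
    {"xyz":[0,0,0],"fingers":1,"delta_rot":[0,0,0]},
    {"xyz":[0,0,0],"fingers":1,"delta_rot":[0,0,0]}
  ]
}}

```text
clock: 9.17
tcp_pos: [0.6144, -0.1876, 0.2045]
orientation: [0.064, 2.925, 1.135]
contact_force: [0.2, -0.7, -4.8]
grip_width: 0.0144
```

Run:
```python
from h import *
lipnow();o=r.get_obs();print(o["joints"].round(3),o["contact_force"])
f=imaging.grab_frame("side"); crop("side",f,220,90,420,260,4,"pics/p3.png")
f=imaging.grab_frame("top"); crop("top",f,310,140,450,290,4,"pics/p3t.png")
```

```text
lip [ 0.6113 -0.1741  0.1084] tilt 42.4 rel pan [-0.002  0.024  0.047] grip [ 0.6117 -0.1996  0.2178]
[ 1.091  0.903 -1.017  1.44   0.011  1.3    1.756] [ 0.17621578 -0.66605097 -4.82780785]
```

View pics/p3.png

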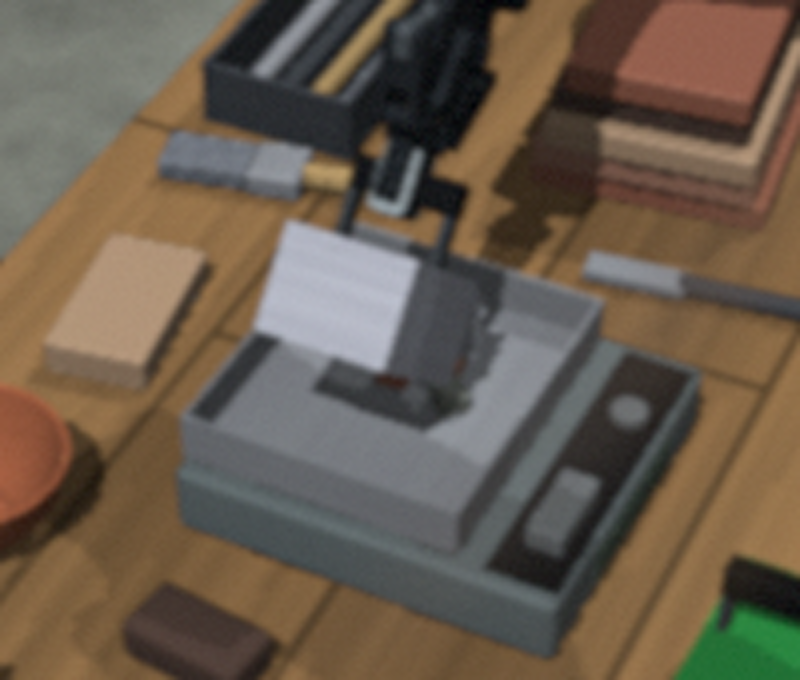

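View pics/p3t.png

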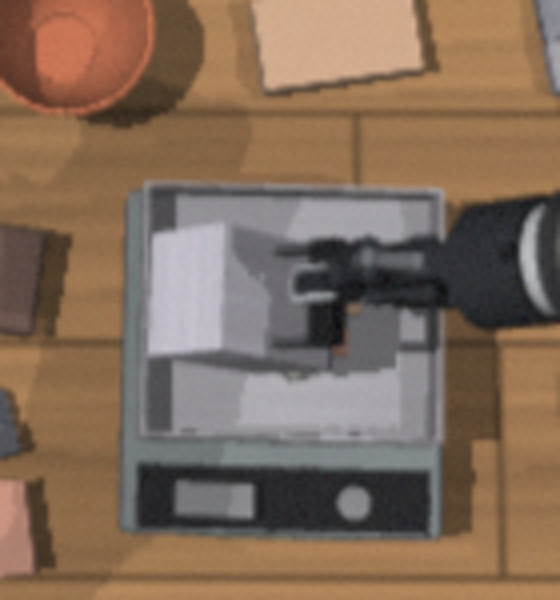

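Emit:
{"method": "jog_arm", "body": {
  "rows": [
    {"xyz":[0,0,0],"fingers":1,"delta_rot":[-1,0,0]},
    {"xyz":[0,0.5,-0.5],"fingers":1,"delta_rot":[-2,0,0]},
    {"xyz":[0,1,-1],"fingers":1,"delta_rot":[-2,0,0]},
    {"xyz":[0,1.5,-1.6],"fingers":1,"delta_rot":[-2,0,0]},
    {"xyz":[0,2,-2.2],"fingers":1,"delta_rot":[-2,0,0]}
  ]
}}

```text
clock: 9.68
tcp_pos: [0.6148, -0.1885, 0.235]
orientation: [0.066, 2.904, 1.186]
contact_force: [-0.4, -0.0, -4.3]
grip_width: 0.0143
```

Run:
```python
from h import *
lipnow();o=r.get_obs();print(o["joints"].round(3),o["contact_force"])
f=imaging.grab_frame("side"); crop("side",f,220,90,420,260,4,"pics/p4.png")
f=imaging.grab_frame("top"); crop("top",f,310,140,450,290,4,"pics/p4t.png")
for n in("side","top"):
    print(n,[(np.round(d["position"],1).tolist(),round(d["conf"],2)) for d in imaging.find_in(n,"chip0")[:8]])
```

```text
lip [ 0.612  -0.1716  0.1394] tilt 44.4 rel pan [-0.002  0.026  0.078] grip [ 0.612  -0.201   0.2478]
[ 1.104  0.893 -1.039  1.41  -0.023  1.349  1.75 ] [-0.44004326 -0.03062896 -4.31008437]
side [([319.9, 180.2], 0.66), ([332.6, 189.9], 0.53), ([337.8, 204.9], 0.49), ([330.6, 177.7], 0.45)]
top []
```

View pics/p4.png

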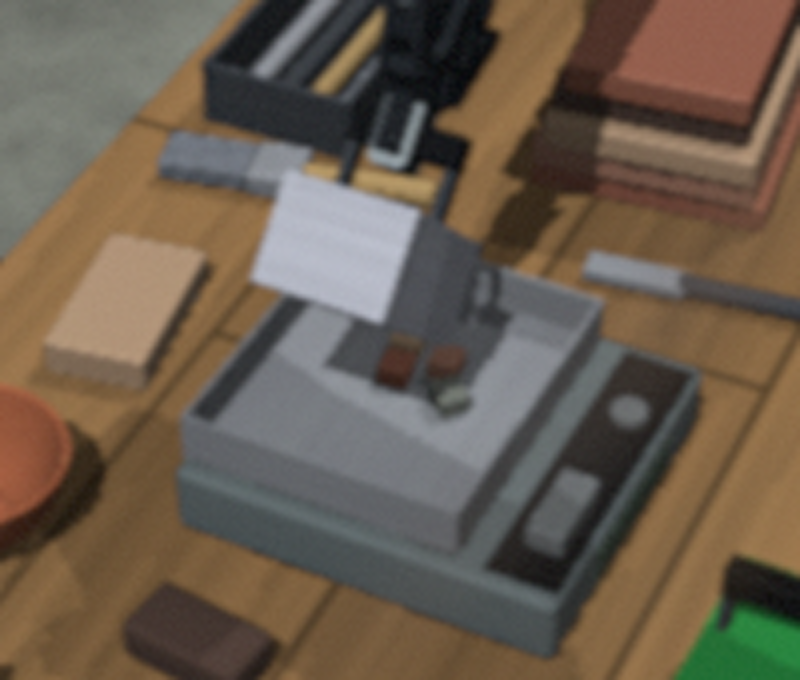

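View pics/p4t.png

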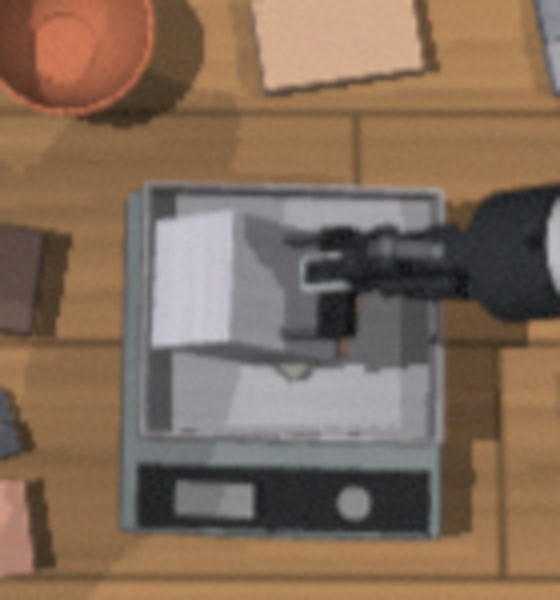

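All four chips are in the pan: side crop red (398,365), brown (405,342), red (447,360), greenish (450,398). Levelling the caddy again.

Run:
```python
from h import *
for t in(38,30,20,10,0):tip(t,[.612,-.171,.14])
```

```text
tip38 t 9.88 cm [0.1  1.   0.61] deg [ 6.4  0.1 -1.1]
tip30 t 9.88 cm [0.12 1.96 1.57] deg [14.4  0.  -1.1]
tip20 t 9.88 cm [0.14 2.95 2.94] deg [24.4 -0.1 -1.1]
tip10 t 9.88 cm [0.16 3.7  4.46] deg [34.4 -0.2 -1.1]
tip0 t 9.88 cm [0.17 4.17 6.08] deg [44.4 -0.3 -1.1]
```

Emit:
{"method": "jog_arm", "body": {
  "rows": [
    {"xyz":[0.1,0.9,0.5],"fingers":1,"delta_rot":[6,0,0]},
    {"xyz":[0.1,1.7,1.3],"fingers":1,"delta_rot":[12,0,0]},
    {"xyz":[0.1,2.4,2.1],"fingers":1,"delta_rot":[18,0,-0.5]},
    {"xyz":[0.1,2.9,2.9],"fingers":1,"delta_rot":[24,0,-1]},
    {"xyz":[0.1,3.4,3.8],"fingers":1,"delta_rot":[30,0,-1]}
  ]
}}

```text
clock: 10.3
tcp_pos: [0.6158, -0.137, 0.2316]
orientation: [0.04, 3.116, 0.387]
contact_force: [0.9, -0.2, -5.4]
grip_width: 0.0147
```

Run:
```python
from h import *
lipnow();print(r.get_obs()["joints"].round(3))
for t in(7,0):tip(t,[.612,-.171,.14])
tip(0,[.607,-.14,.15])
```

```text
lip [ 0.6124 -0.1707  0.1406] tilt 14.1 rel pan [-0.001  0.027  0.08 ] grip [ 0.6133 -0.1414  0.2491]
[ 0.865  0.612 -0.922  1.579  0.248  1.178  1.488]
tip7 t 10.3 cm [0.05 0.91 0.8 ] deg [ 7.1 -0.1 -0.1]
tip0 t 10.3 cm [0.05 1.75 1.64] deg [14.1 -0.1 -0.1]
tip0 t 10.3 cm [0.63 4.98 1.43] deg [14.1 -0.1 -0.1]
```

Emit:
{"method": "jog_arm", "body": {
  "rows": [
    {"xyz":[0,0.6,0.5],"fingers":1,"delta_rot":[5,0,0]},
    {"xyz":[0,1.2,1.1],"fingers":1,"delta_rot":[10,0,0]},
    {"xyz":[0,1.7,1.6],"fingers":1,"delta_rot":[14,0,0]},
    {"xyz":[0,1.7,1.4],"fingers":1,"delta_rot":[14.1,0,0]},
    {"xyz":[0,1.9,1.2],"fingers":1,"delta_rot":[14.1,0,0]}
  ]
}}

```text
clock: 10.72
tcp_pos: [0.6156, -0.1129, 0.2245]
orientation: [-0.033, -3.138, -0.004]
contact_force: [0.5, -1.4, -3.8]
grip_width: 0.0145
```

```bash
python3 - <<'E'
from h import *
lipnow();print(r.get_obs()["joints"].round(3))
f=imaging.grab_frame("side"); crop("side",f,220,90,420,260,4,"pics/p5.png")
# slab centre, keep caddy along slab axis 13 deg, above
def place(z,h=13,c=(.5565,.2115)):
    Rg=Rt(h);g=np.array([*c,z]);rel(g+.018*Rg[:,2]-.0024*Rg[:,0],Rg,f"place{z}")
place(.24)
E
cat >> h.py <<'E'
def place(z,h=13,c=(.5565,.2115)):
    Rg=Rt(h);g=np.array([*c,z]);rel(g+.018*Rg[:,2]-.0024*Rg[:,0],Rg,f"place{z}")
E
```

```text
lip [ 0.6118 -0.1676  0.1444] tilt 0.2 rel pan [-0.002  0.03   0.083] grip [ 0.6133 -0.1129  0.2425]
[ 0.677  0.535 -0.836  1.641  0.422  1.16   1.288]
place0.24 t 10.77 cm [ 6.67 32.22  0.39] deg [ 0.  -0.2 75.6]
```

View pics/p5.png

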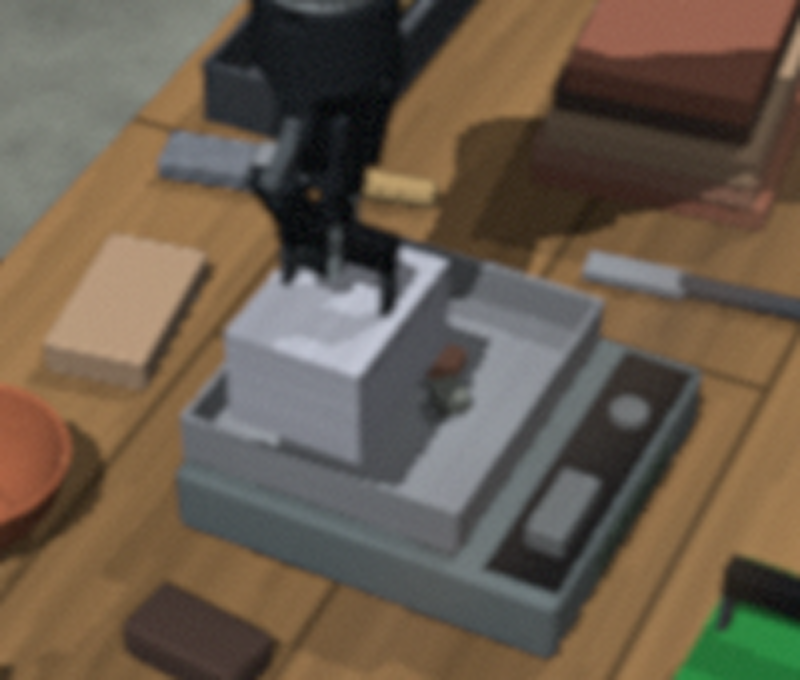

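Emit:
{"method": "jog_arm", "body": {
  "rows": [
    {"xyz":[0.3,1.2,0],"fingers":1,"delta_rot":[0,0,3]},
    {"xyz":[0.6,3,0],"fingers":1,"delta_rot":[0,0,7]},
    {"xyz":[1.1,5.3,0],"fingers":1,"delta_rot":[0,0,12.5]},
    {"xyz":[1.6,7.8,0],"fingers":1,"delta_rot":[0,0,18]},
    {"xyz":[2.1,10.3,0],"fingers":1,"delta_rot":[0,0,24]}
  ]
}}

```text
clock: 11.18
tcp_pos: [0.5974, -0.0122, 0.2249]
orientation: [-0.703, -3.058, -0.005]
contact_force: [-0.0, 0.5, -5.5]
grip_width: 0.0146
```

Run:
```python
from h import *
lipnow();print(r.get_obs()["joints"].round(3));place(.24)
```

```text
lip [ 0.5709 -0.0603  0.1448] tilt 0.3 rel pan [-0.043  0.138  0.084] grip [ 0.5953 -0.0112  0.2429]
[ 0.498  0.466 -0.774  1.712  0.352  1.113  0.737]
place0.24 t 11.18 cm [13.29 18.15  0.39] deg [-0.  -0.3 51.1]
```

Emit:
{"method": "jog_arm", "body": {
  "rows": [
    {"xyz":[1.7,2.3,0],"fingers":1,"delta_rot":[0,0,6]},
    {"xyz":[3.5,4.8,0],"fingers":1,"delta_rot":[0,0,12]},
    {"xyz":[5.3,7.3,0],"fingers":1,"delta_rot":[0,0,18]},
    {"xyz":[7,9.6,0],"fingers":1,"delta_rot":[0,0,24]},
    {"xyz":[8.7,11.9,0],"fingers":1,"delta_rot":[0,0,30]}
  ]
}}

```text
clock: 11.6
tcp_pos: [0.5712, 0.1327, 0.2253]
orientation: [-1.481, -2.763, -0.004]
contact_force: [-0.1, -0.0, -4.3]
grip_width: 0.0144
```

Run:
```python
from h import *
print(r.get_obs()["joints"].round(3));place(.23)
```

```text
[ 0.204  0.425 -0.698  1.741  0.296  1.087 -0.002]
place0.23 t 11.6 cm [7.14 3.06 1.38] deg [-0.1 -0.4 20.6]
```

Emit:
{"method": "jog_arm", "body": {
  "rows": [
    {"xyz":[2,0.9,0],"fingers":1,"delta_rot":[0,0,6]},
    {"xyz":[4,1.8,0],"fingers":1,"delta_rot":[0,-0.2,12]},
    {"xyz":[6,2.6,0.5],"fingers":1,"delta_rot":[0,-0.4,18]},
    {"xyz":[7.1,3.0,1],"fingers":1,"delta_rot":[0,-0.4,20.6]},
    {"xyz":[7.1,3.0,2.5],"fingers":1,"delta_rot":[0,-0.4,20.6]}
  ]
}}

```text
clock: 12.02
tcp_pos: [0.5571, 0.2125, 0.2026]
orientation: [-1.954, -2.457, -0.005]
contact_force: [0.3, 1.2, -3.5]
grip_width: 0.0147
```

Run:
```python
from h import *
print(r.get_obs()["joints"].round(3));place(.13);place(.121)
f=imaging.grab_frame("side"); crop("side",f,180,200,340,380,4,"pics/q1.png")
```

```text
[ 0.011  0.448 -0.629  1.748  0.296  1.041 -0.494]
place0.13 t 12.02 cm [-0.36 -0.09  9.06] deg [ 0.1 -0.2  0. ]
place0.121 t 12.02 cm [-0.36 -0.09  9.96] deg [ 0.1 -0.2  0. ]
```

View pics/q1.png

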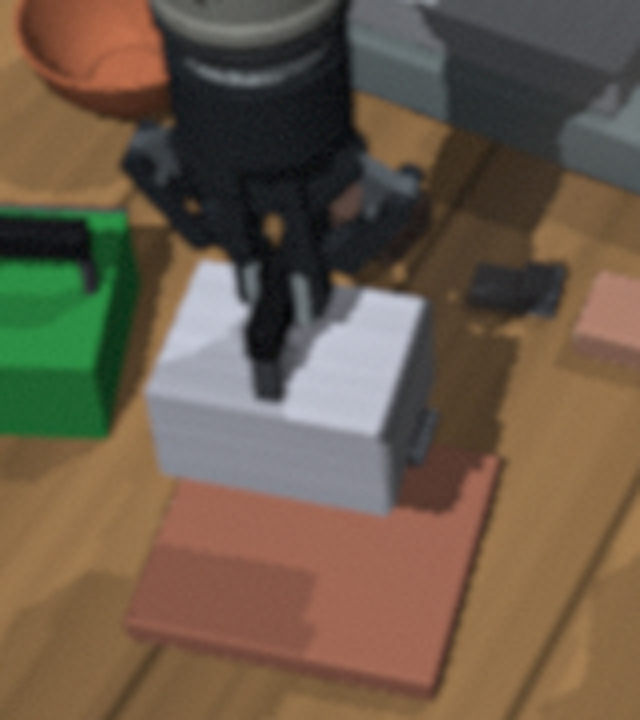

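The caddy is upright over the slab and parallel to it, with the flap shut. Lowering, slowing near contact.

Emit:
{"method": "jog_arm", "body": {
  "rows": [
    {"xyz":[-0.3,0,2],"fingers":1,"delta_rot":[0,0,0]},
    {"xyz":[-0.3,0,4],"fingers":1,"delta_rot":[0,0,0]},
    {"xyz":[-0.3,0,6],"fingers":1,"delta_rot":[0,0,0]},
    {"xyz":[-0.3,0,8],"fingers":1,"delta_rot":[0,0,0]},
    {"xyz":[-0.3,0,9],"fingers":1,"delta_rot":[0,0,0]}
  ]
}}

```text
clock: 12.48
tcp_pos: [0.5555, 0.2035, 0.1055]
orientation: [-1.955, -2.45, 0.01]
contact_force: [-0.3, -0.9, -3.6]
grip_width: 0.0146
```

Emit:
{"method": "jog_arm", "body": {
  "rows": [
    {"xyz":[0,0,0.2],"fingers":1,"delta_rot":[0,0,0]},
    {"xyz":[0,0,0.4],"fingers":1,"delta_rot":[0,0,0]},
    {"xyz":[0,0,0.6],"fingers":1,"delta_rot":[0,0,0]},
    {"xyz":[0,0,0.75],"fingers":1,"delta_rot":[0,0,0]},
    {"xyz":[0,0,0.75],"fingers":1,"delta_rot":[0,0,0]}
  ]
}}

```text
clock: 12.9
tcp_pos: [0.557, 0.2039, 0.1028]
orientation: [-1.958, -2.451, 0.007]
contact_force: [-10.4, -3.8, 24.4]
grip_width: 0.0149
```

Run:
```python
from h import *
o=r.get_obs();print(o["contact_force"]);place(.121)
```

```text
[-10.43522906  -3.83528133  24.44018797]
place0.121 t 12.9 cm [ 0.51  0.12 -0.02] deg [-0.4 -0.1 -0.3]
```

Emit:
{"method": "jog_arm", "body": {
  "rows": [
    {"xyz":[0,0,0],"fingers":1,"delta_rot":[0,0,0]},
    {"xyz":[0,0,0],"fingers":0.8,"delta_rot":[0,0,0]},
    {"xyz":[0,0,0],"fingers":0.5,"delta_rot":[0,0,0]},
    {"xyz":[0,0,0],"fingers":0,"delta_rot":[0,0,0]},
    {"xyz":[0,0,0],"fingers":0,"delta_rot":[0,0,0]}
  ]
}}

```text
clock: 13.32
tcp_pos: [0.5573, 0.2036, 0.1027]
orientation: [-1.959, -2.45, 0.007]
contact_force: [0.2, 0.3, 0.1]
grip_width: 0.053
```

Emit:
{"method": "jog_arm", "body": {
  "rows": [
    {"xyz":[0,0,0],"fingers":0,"delta_rot":[0,0,0]},
    {"xyz":[0,0,0],"fingers":0,"delta_rot":[0,0,0]},
    {"xyz":[0,0,0],"fingers":0,"delta_rot":[0,0,0]},
    {"xyz":[0,0,-0.5],"fingers":0,"delta_rot":[0,0,0]},
    {"xyz":[0,0,-1],"fingers":0,"delta_rot":[0,0,0]}
  ]
}}

```text
clock: 13.73
tcp_pos: [0.557, 0.2036, 0.1128]
orientation: [-1.958, -2.45, 0.008]
contact_force: [-0.0, 0.1, -0.4]
grip_width: 0.0855
```

Emit:
{"method": "jog_arm", "body": {
  "rows": [
    {"xyz":[0,0,-2],"fingers":0,"delta_rot":[0,0,0]},
    {"xyz":[0,0,-4.5],"fingers":0,"delta_rot":[0,0,0]},
    {"xyz":[0,0,-8],"fingers":0,"delta_rot":[0,0,0]},
    {"xyz":[0,0,-12],"fingers":0,"delta_rot":[0,0,0]},
    {"xyz":[0,0,-16],"fingers":0,"delta_rot":[0,0,0]}
  ]
}}

```text
clock: 14.15
tcp_pos: [0.5576, 0.2037, 0.2749]
orientation: [-1.957, -2.45, 0.008]
contact_force: [1.2, 0.3, 0.1]
grip_width: 0.0852
```

Emit:
{"method": "jog_arm", "body": {
  "rows": [
    {"xyz":[0,-3,-1],"fingers":0,"delta_rot":[0,0,0]},
    {"xyz":[0,-6,-2],"fingers":0,"delta_rot":[0,0,0]},
    {"xyz":[0,-9,-3],"fingers":0,"delta_rot":[0,0,0]},
    {"xyz":[0,-11,-3],"fingers":0,"delta_rot":[0,0,0]},
    {"xyz":[0,-12,-3],"fingers":0,"delta_rot":[0,0,0]}
  ]
}}

```text
clock: 14.57
tcp_pos: [0.4388, 0.1772, 0.307]
orientation: [-1.957, -2.453, 0.008]
contact_force: [0.5, -0.4, 0.9]
grip_width: 0.0855
```

Run:
```python
from h import *
print(r.get_obs()["clock"])
f=imaging.grab_frame("side"); cv2.imwrite("pics/f_side.png",f);crop("side",f,190,260,320,380,6,"pics/f_c.png");crop("side",f,255,130,405,250,5,"pics/f_s.png")
f=imaging.grab_frame("top"); cv2.imwrite("pics/f_top.png",f)
```

```text
14.5667
```

View pics/f_side.png

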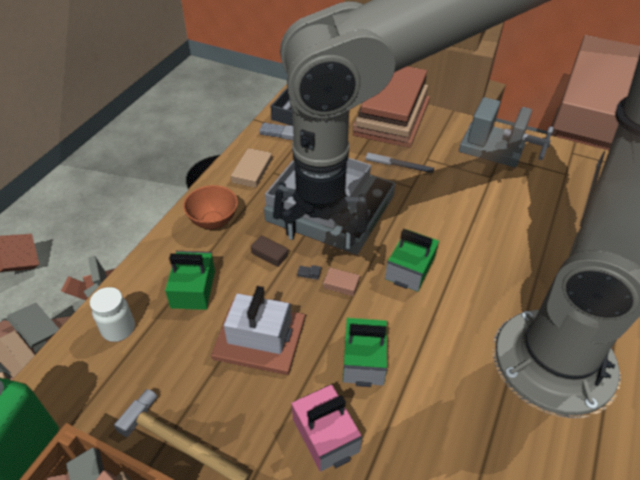

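View pics/f_c.png

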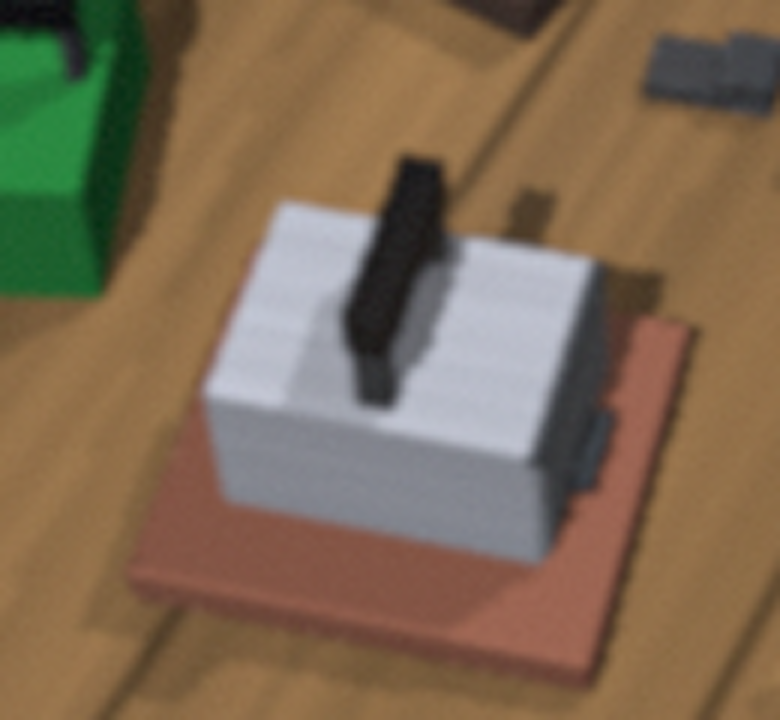

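View pics/f_s.png

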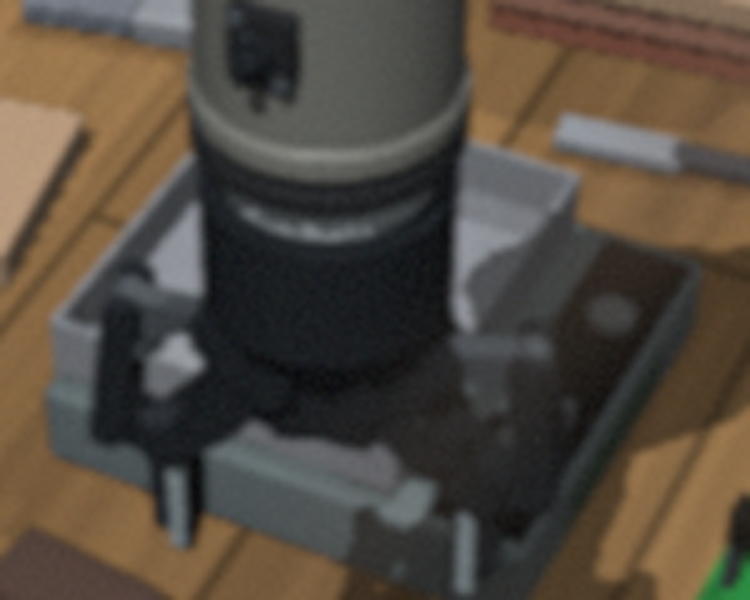

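View pics/f_top.png

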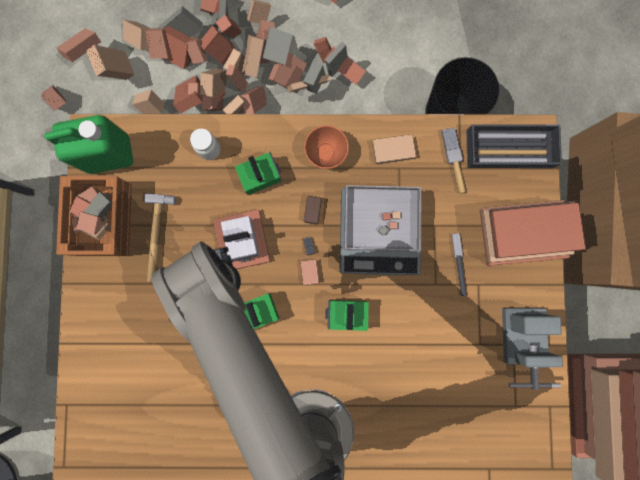

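Top view: chips near (390,222) in the pan. The caddy is on the slab at (240,238) with the arm clear, and the bystanders look unmoved. I'll do a final numeric check.

Run:
```python
from h import *
X=np.array([onz("side",[190+(u+.5)/6-.5,260+(v+.5)/6-.5],.082) for u,v in[(280,203),(598,262),(538,460),(207,392)]])
print(X.round(3).tolist(),X.mean(0).round(4),"vs slab .5565 .2115")
f=cv2.imread("pics/f_top.png");crop("top",f,330,175,430,285,7,"pics/f_p.png")
a=cv2.imread("pics/top0.png").astype(int);m=(abs(a-f).max(2)>40).astype(np.uint8);n,l,s,c=cv2.connectedComponentsWithStats(m)
print([(s[i].tolist()) for i in range(1,n) if s[i][4]>25])
```

```text
[[0.621, 0.181, 0.082], [0.513, 0.157, 0.082], [0.495, 0.235, 0.082], [0.603, 0.258, 0.082]] [0.5579 0.2077 0.082 ] vs slab .5565 .2115
[[382, 212, 20, 9, 122], [152, 216, 162, 264, 14683], [266, 218, 19, 19, 119], [378, 222, 21, 13, 120], [355, 241, 64, 33, 486], [324, 245, 20, 27, 198], [331, 255, 207, 150, 6193], [353, 261, 20, 8, 139], [395, 262, 8, 7, 42], [588, 302, 52, 38, 1357], [584, 356, 37, 8, 137], [434, 367, 137, 66, 2044], [585, 382, 55, 53, 1573], [377, 393, 25, 8, 99], [344, 397, 26, 7, 51], [573, 397, 11, 19, 140], [628, 403, 7, 15, 29], [385, 433, 44, 17, 119], [339, 443, 5, 20, 57], [350, 448, 32, 6, 97], [617, 457, 23, 23, 273], [343, 465, 29, 15, 224]]
```

View pics/f_p.png

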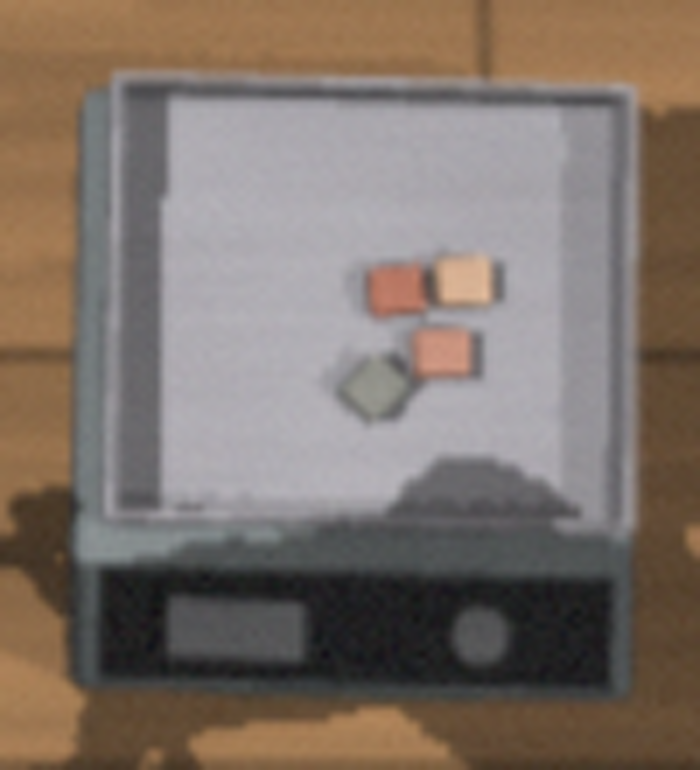

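Four chips lie in the pan, and the caddy's middle is about 4 mm from the slab's centre. Handing in.

Run:
```python
from bench import r
print(r.hand_in())
```

```text
the job is handed in; nothing more can be done
None
```

The job was done and handed in at about 15 s of the 72 s allowed; `hand_in` reports no verdict.

- **Keys:** I pressed the small key until it bottomed. The picture taken right after shows it down and the wide key up. The last pictures show the keys only in the arm's shadow, so I did not confirm their heights again.
- **Pouring:** I tipped the caddy to at most about 44 degrees by the arm's own pose. Its lip stayed about 5 to 8 cm above the pan floor. The flap swung open, and the last top picture shows all four chips lying in the pan.
- **Placing:** The caddy stands upright on the red slab, its middle measured about 4 mm from the slab's centre. The flap looks shut in the last side picture, but I did not measure its angle.
- **Surroundings:** The gripper is open and well clear of everything. By eye the bystanders have not moved in the last two pictures, except that the arm hides part of the scene in the top view.

No check failed or disagreed with another.

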